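Put a returned lamp pack on charge under the shelf

ROBOT

A 7-joint arm with a two-finger parallel gripper is mounted at the origin on the work surface. World frame = base frame: x ahead of the robot, y to its left, z up, the work surface at z = 0. Lengths are in mm, angles in degrees, forces in N, time in s.
With the tool pointing down it reaches from about 425 to 1025 mm from the base axis. Payload 3.6 kg.
Tool frame: the origin (TCP) lies between the finger pads, 19 mm behind the fingertips; this is the grasp point; x points along the fingers, y is the direction in which the jaws open and shut, and the axes are right-handed (so a half turn about x gives the same grasp; the last joint's range is limited). The gripper opens to 85 mm and grips with 20 to 120 N. Pads are 22 mm wide; open, the fingers measure 114 mm over their backs; the gripper's body (76 mm by 85 mm) begins 54 mm behind the grasp point. The pads swing forward as they close: fully open they stand 13 mm farther back than shut.
Start: joints at [-71.82, 33.873, 2.773, 92.16, -1.908, 54.013, -1.931], TCP at [289.519, 664.687, 250.002] pointing down, gripper open.
Joint ranges: [-153.93, 153.93], [-27.13, 128.08], [-72.61, 78.16], [10.71, 143.7], [-87.88, 267.88], [4.46, 118.87], [-176.78, 176.78]. Speed limits (degrees/s): [147.25, 147.25, 180, 180, 180, 180, 180].

INTERFACE

Orientations are given as [roll, pitch, yaw] about the fixed x, y, z axes, in that order (R = Rz(yaw) Ry(pitch) Rx(roll)).
In Python, from cell import state, capture, get_calibration, finish_job, recognise, mark_of gives the robot as it stands. The module is installed in compiled form; this text tells all that it offers.
- The arm moves only by the tool step_arm, never from a script. Its argument "plan" is a list of rows, each an object of numbers: "x", "y", "z": the shift along the world's x, y, z in m; "wx", "wy", "wz": the turn, a rotation vector about the world's x, y, z in degrees; "hand": the finger opening in m, from 0 to 0.0854. A call has 1 to 5 rows; each row is the pose to reach, as a shift and turn from the pose commanded when the call began; what a row does not reach only later rows make up. A row lasts 1/8 s, in which the tool goes at most 62.5 mm and 10.7 degrees, less where a joint would pass 70% of its speed; a pose out of reach is approached as far as the arm can. A call with a gripper value outside its range is refused whole. The fingers move at their own pace and stop on an object; the grip force is fixed at half the most. Time passes only in rows, so rows that repeat a pose let the fingers close. It gives the time, the measured TCP pose, the force and the opening at its end, in the units of the state.
- state(): the state, without advancing time (a new reading comes with each control period).
- capture(name): name is "scene" or "top" or "wrist"; returns the picture (400x640x3 uint8, blue, green, red); there is no depth.
- get_calibration(name): a dict with "mtx" (3x3 intrinsics, pixels), "rvec" (rotation vector, rad) and "tvec" (3), from world to camera coordinates, as OpenCV has them. Camera axes: x right, y down, z forward; pixel columns grow to the right and rows downward; lengths in mm; the calibration is good to about 2 mm. A picture is of the moment at which its call begins: read the wrist's pose just before it. get_calibration takes no time and is no camera call; for the wrist camera it gives the pose at the moment of the call.
- finish_job(): hands the job in, once; it reports no verdict.
Trained networks look in the newest picture that a camera, given by its name, has taken for a name from the list of things; names that differ only in an ending like _2 or _b are one class to them, and where a whole thing is asked for, a point or a joint stands for the part that bears it (a point fixed in the world has none). Each returns a list of dicts, best first, with "p" (0 to 1); they miss things now and then, are a little off and sometimes report something else, mostly with a low value. They report only what shows in the picture. A call takes as long as a camera call. They do not tell look-alikes from the thing itself.
- recognise(thing, camera): "bbox" ([left, top, width, height] in pixels, round what is visible of it).
- mark_of(thing, camera): "at" ([column, row] in pixels: a listed point, or the origin of a listed thing).
The state is a dict: "t": time; "joints": joint angles; "joint_velocities": joint speeds; "tau": joint torques, N m; "tcp_pos": TCP position; "orientation": TCP orientation; "wrist_force": force on the tool from outside, world axes, zero at the start; "torque": the same for the moment, N m; "opening": finger opening in mm.
Only numpy, scipy, OpenCV 4.12 (cv2) and the standard library are available. Lean on these libraries where they do the work, as an engineer would, in place of code of your own. Each camera call takes 0.05 s, during which the arm holds its last target. There are 200 camera calls.

TASK

Put the returned lamp on charge: first slide the red-gripped keeper fully aside from the empty charging slot, then take the yellow lamp pack off its sloping return stand and stand it upright in that slot under the oak shelf, contact strips to the back and pushed gently home against the copper block. Then slide the keeper fully back across its front and let go. Do not disturb the lamp already on charge, the reflector cup or the red tally token.

Things in the scene. Friction and masses are not known exactly. Their poses are not given: they have to be found in the camera images.
- lamp: Returned lamp pack: yellow box with black top, 80 deep (its x) x 30 thick (y) x 110 mm tall (z), about 0.3 kg. Origin: centre of underside; +x points to its rear edge with two flush copper strips. At the start it leans in the stand, its z axis 0.6 rad from vertical towards the stand's +x (away from the robot); pinch it across y, near the top, tool pointing down; it lifts straight up.
- lamp_contact (a point): Centre of the lamp's contact strips, on its rear edge: lamp frame (40, 0, 30) mm.
- stand: Return stand, fixed, left or right of the rack: steel trough on a blue foot 135 x 70 mm (x -45 to +90 mm). Origin on the table; the lamp's underside centre starts 45 mm above it, with the same yaw. The trough's cheeks cover only the lamp's lowest 28 mm; the back rest reaches 95 mm above the table.
- charger: Charging rack, fixed, open to the robot (-x): base 190 x 280 x 12 mm (x -100 to +90), origin on the table. Two slots (empty: y +15 mm; other lamp: y -85 mm) open to front and top: walls 45 mm high, 37 mm apart, x -45 to +40 mm, closed at the back by a copper block 48 mm high.
- shelf_edge (a point): Middle of the lower front edge of the oak shelf over both slots: 150 mm above the table, 8 mm in front of point slot in x. From here the shelf reaches 86 mm back and 150 mm to either side, 22 mm thick. It hides the rear of the slots from above: a lamp goes in from the front, held near its front edge with the tool tilted about 35 deg, fingers pointing away from the robot.
- slot (a point): Floor of the empty slot, 12 mm above the table; axes as the rack. The lamp's origin belongs here, its axes along the rack's, when home. Clearance 3.5 mm on either side of the lamp.
- slot_contact (a point): Face of the copper block in the empty slot, 30 mm above the slot floor and 40 mm behind point slot. lamp_contact meets it when the lamp is home.
- keeper (a joint): Keeper sliding across the front of the empty slot, in m: 0 = fully closed, 0.085 = fully open, along the rack's +y (robot's left). Stays where left, about 1.5 N friction. Starts nearly closed (0 to 0.015).
- keeper_grip (a point): Point in the keeper's red grip, 69 mm above the table, moving with it: 79 mm in front of point slot, at the slot's y when closed. The grip is an upright post 18 (x) x 20 mm (y), top 85 mm above the table, free above 26 mm; pinch along y from above. The black plate behind it is 56 mm wide, top 50 mm above the table, and stands 8 mm in front of a lamp that is home.
- lamp_b: Bystander: an equal lamp pack standing on charge in the other slot; origin at the centre of its underside.
- cup: Bystander: chrome reflector cup, bowl 76 mm across, 50 mm high, origin at the centre of its underside, on the table across from the stand.
- token: Bystander: red enamel tally token, disc 66 mm across, 6 mm thick, flat on the table in front of the rack; origin at the centre of its underside.
Mind the look-alikes: they are no part of the job. What is shaped like the lamp but blue or pink is not meant. There is more than one size of the stand; the job needs the larger.

How it is judged:
By the outcome, as a careful person would: the job done as asked, in the order asked, and still so for the second after the job is handed in, with the robot touching nothing.
It also fails if it takes over 72 s, if anything falls off the work surface, if the arm or the gripper's body presses on something with over 40 N, if the wrist force passes 120 N, or if a joint passes its speed limit or range.

## Working session

There is one attempt and no reset: what is moved stays moved. The work goes in short steps, Python scripts to look and compute and a tool call to move; the robot and the scene stay as the last step left them, time stands still between calls to the robot, and variables do not carry over. Pictures are saved under pics/ and viewed, about 8 in all and at most 12, crops included, and the job is handed in when it is done.

Besides the shell and the picture viewer there is one more tool, called after ">>>" as name(argument=value, ...) on one line, values as JSON. step_arm: Moves the arm, as the interface text tells. Its arguments: {"type":"object","properties":{"plan":{"type":"array","items":{"type":"object","properties":{"x":{"type":"number"},"y":{"type":"number"},"z":{"type":"number"},"wx":{"type":"number"},"wy":{"type":"number"},"wz":{"type":"number"},"hand":{"type":"number"}}}}},"required":["plan"]}

```bash
mkdir -p pics
python3 - <<'E'
from cell import *
import cv2, numpy as np
print(state())
ims=[]
for c in ["scene","top"]:
    im=capture(c); cv2.imwrite(f"pics/{c}0.png",im)
    k=get_calibration(c); print(c,k)
    for t in ["lamp","stand","charger","cup","token","keeper"]:
        print(t,[(r["bbox"],round(r["p"],2)) for r in recognise(t,c)][:4])
    for t in ["lamp","stand","slot","keeper_grip","shelf_edge","charger","token","cup"]:
        print(t,[([int(a) for a in r["at"]],round(r["p"],2)) for r in mark_of(t,c)][:4])
E
```

```text
{'t': 0.0, 'joints': array([-71.81986344,  33.92586078,   2.76954363,  92.23566981,
        -1.90742288,  54.01091952,  -1.92976226]), 'joint_velocities': array([ 0.03396407, -0.00522924, -0.04888034,  0.00477165, -0.04355717,
        0.02642351, -0.10854954]), 'tau': array([-6.92709345e-04, -5.48694313e+01,  1.54592101e+00, -1.98131794e+01,
        9.39112535e-03,  8.35506537e-03,  7.06474751e-06]), 'tcp_pos': array([289.232819  , 663.96796358, 248.84501283]), 'orientation': array([ -86.00862698,   89.87368294, -109.54167816]), 'wrist_force': array([0.32121792, 0.56281343, 0.38934308]), 'torque': array([ 0.03039964, -0.0004535 , -0.02487478]), 'opening': 85.61224398005069}
scene {'mtx': array([[367.06583663,   0.        , 323.91970359],
       [  0.        , 367.06583663, 197.5694884 ],
       [  0.        ,   0.        ,   1.        ]]), 'rvec': array([ 2.46319829,  1.38440221, -0.24612035]), 'tvec': array([-197.22242175, -406.35145359, 1141.24561076])}
lamp [([193.3, 144.3, 49.0, 44.8], 0.89), ([152.3, 220.6, 52.3, 34.0], 0.76), ([357.4, 230.7, 17.6, 18.9], 0.46)]
stand [([237.1, 
[... 1039 characters left out ...]
06.4, 115.9, 12.1, 29.0], 0.9), ([438.4, 224.8, 49.9, 50.3], 0.77), ([370.1, 273.8, 47.9, 34.6], 0.57)]
stand [([443.5, 160.2, 23.1, 43.8], 0.79), ([378.1, 195.4, 32.6, 55.1], 0.55)]
charger [([206.5, 74.7, 135.2, 91.4], 0.86)]
cup [([188.0, 214.3, 28.0, 26.9], 0.87)]
token [([292.4, 208.9, 26.9, 27.1], 0.65)]
keeper [([256.4, 144.5, 28.9, 17.5], 0.97)]
lamp [([444, 237], 0.85), ([396, 233], 0.83), ([372, 286], 0.77), ([316, 129], 0.74)]
stand [([452, 187], 0.77), ([401, 211], 0.71), ([394, 234], 0.66)]
slot [([272, 130], 0.75)]
keeper_grip [([282, 127], 0.41)]
shelf_edge [([275, 118], 0.73)]
charger [([280, 130], 0.57)]
token [([306, 218], 0.94)]
cup [([210, 228], 0.78), ([305, 220], 0.38)]
```

View pics/top0.png

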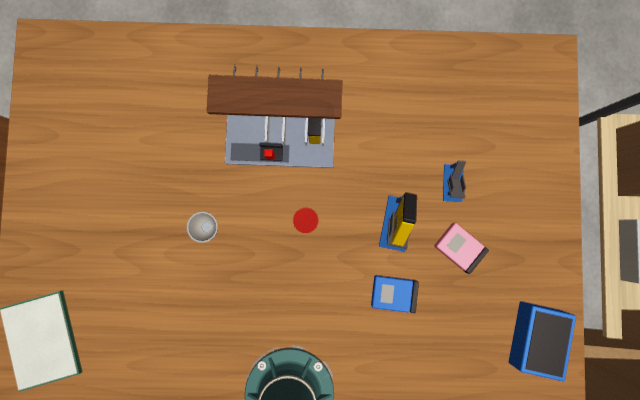

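View pics/scene0.png

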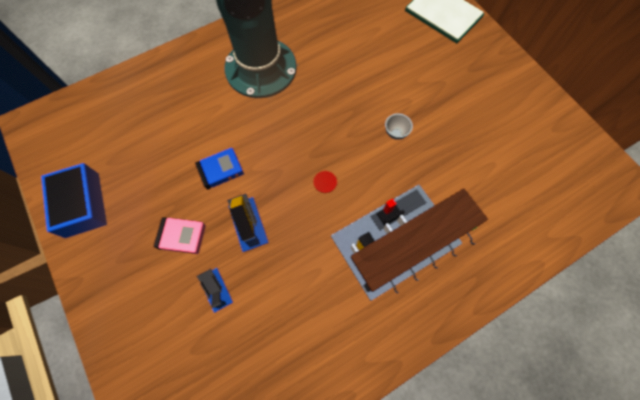

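The top view shows the yellow lamp leaning in the larger stand at (400,222). The blue (395,293) and pink (462,247) boxes and the small empty stand (455,182) are look-alikes. The rack is at (280,130), with the keeper's red grip at (268,153). I'll compute positions and enlarge both regions.

```bash
cat > h.py <<'E'
import numpy as np, cv2
from cell import *
def cal(c):
    k=get_calibration(c); return k["mtx"],cv2.Rodrigues(k["rvec"])[0],k["tvec"],k["rvec"]
def plane(K,uv,z):
    M,R,t,_=K; d=R.T@np.linalg.inv(M)@np.array([uv[0],uv[1],1.]); c=-R.T@t
    return c+d*(z-c[2])/d[2]
def proj(K,P): return cv2.projectPoints(np.atleast_2d(np.array(P,float)),K[3],K[2],K[0],None)[0][:,0]
E
python3 - <<'E'
from h import *
K=cal("top");S=cal("scene")
print("cams",-K[1].T@K[2],-S[1].T@S[2])
for n,uv,z in [("base FL",(225,163),12),("base FR",(333,167),12),("shelf FL",(207,113),150),("shelf FR",(341,117),150),("grip",(268,153),85),("slot",(272,130),12),("token",(305.5,220),6),("cup",(202,227),50),
 ("stand mark",(401,211),0),("lamp topfar",(410,195),110)]: print(n,plane(K,uv,z).round())
for n,uv,z in [("grip",(391,204),85),("slot",(400,237),12)]: print(n,plane(S,uv,z).round())
a=cv2.imread("pics/top0.png");print(proj(K,[[289,664,250],[0,0,0]]))
c1=cv2.resize(a[60:180,195:355],None,fx=4,fy=4,interpolation=2);c2=cv2.resize(a[180:260,365:475],None,fx=5,fy=5,interpolation=2)
o=np.zeros((480,1190,3),np.uint8);o[:,:640]=c1;o[:400,640:]=c2
cv2.imwrite("pics/crop1.png",cv2.resize(o,None,fx=.67,fy=.67))
E
```

```text
cams [ 418.46782911  -65.24012828 1110.38991823] [ 763.93519661 -233.41205532  931.86992621]
base FL [573. 182.  12.]
base FR [569. -97.  12.]
shelf FL [667. 196. 150.]
shelf FR [ 665. -109.  150.]
grip [589.  63.  85.]
slot [662.  64.  12.]
token [431. -29.   6.]
cup [408. 223.  50.]
stand mark [ 460. -276.    0.]
lamp topfar [ 494. -276.  110.]
grip [598.  59.  85.]
slot [670.  52.  12.]
[[-54.98475973 283.49501619]
 [289.66699612 391.92339209]]
```

View pics/crop1.png

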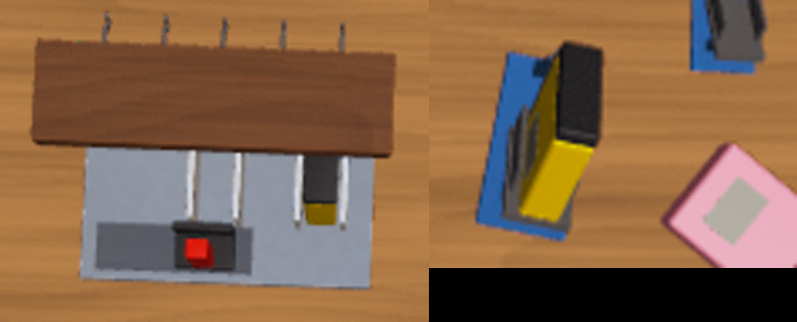

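The crop confirms it: the yellow lamp with black top leans in the larger stand, and the pink box and small stand are separate. The keeper grip is at about (592,61).

Run:
```python
from h import *
from scipy.spatial.transform import Rotation as Ro
s=state();K=cal("wrist")
R=Ro.from_euler("xyz",s["orientation"],degrees=True).as_matrix();print("tool R\n",R.round(3),s["tcp_pos"])
c=-K[1].T@K[2];print("cam in tool",R.T@(c-s["tcp_pos"]), "axes\n",(K[1]@R).round(3),K[0])
T=cal("top")
# stand foot
for z in (0,8): 
  for uv in [(388.6,195.5),(379.7,246.3),(406.6,251.6)]: print(z,plane(T,uv,z).round())
```

```text
tool R
 [[ 0.     0.399  0.917]
 [-0.     0.917 -0.399]
 [-1.    -0.     0.   ]] [289.50585615 664.68256032 249.99655494]
cam in tool [-1.23736880e+02 -6.29120566e-02 -8.54293886e+01] axes
 [[-0.     1.     0.   ]
 [-0.329 -0.     0.944]
 [ 0.944 -0.     0.329]] [[294.69124609   0.         321.09374632]
 [  0.         294.69124609 200.9338164 ]
 [  0.           0.           1.        ]]
0 [ 499. -243.    0.]
0 [ 368. -222.    0.]
0 [ 355. -292.    0.]
8 [ 499. -242.    8.]
8 [ 368. -221.    8.]
8 [ 356. -290.    8.]
```

>>> step_arm(plan=[{"x": 0.03, "y": -0.06}, {"x": 0.06, "y": -0.11}, {"x": 0.09, "y": -0.165}, {"x": 0.12, "y": -0.22}, {"x": 0.15, "y": -0.275}])

```text
schema error: expected keys x, y, z, wx, wy, wz, hand
```

>>> step_arm(plan=[{"x": 0.025, "y": -0.055, "z": 0, "wx": 0, "wy": 0, "wz": 4.5, "hand": 0.06}, {"x": 0.05, "y": -0.11, "z": 0, "wx": 0, "wy": 0, "wz": 9, "hand": 0.06}, {"x": 0.075, "y": -0.165, "z": 0, "wx": 0, "wy": 0, "wz": 13.5, "hand": 0.06}, {"x": 0.1, "y": -0.22, "z": 0, "wx": 0, "wy": 0, "wz": 18, "hand": 0.06}, {"x": 0.125, "y": -0.275, "z": 0, "wx": 0, "wy": 0, "wz": 22.7, "hand": 0.06}])

```text
t: 2.12
tcp_pos: [415.4, 387.9, 250.3]
orientation: [30.5, 89.9, 29.8]
wrist_force: [1.7, 0.6, -0.6]
opening: 60.0
```

>>> step_arm(plan=[{"x": 0.025, "y": -0.055, "z": 0, "wx": 0, "wy": 0, "wz": 0, "hand": 0.06}, {"x": 0.05, "y": -0.11, "z": 0, "wx": 0, "wy": 0, "wz": 0, "hand": 0.06}, {"x": 0.075, "y": -0.165, "z": 0, "wx": 0, "wy": 0, "wz": 0, "hand": 0.06}, {"x": 0.1, "y": -0.22, "z": 0, "wx": 0, "wy": 0, "wz": 0, "hand": 0.06}, {"x": 0.125, "y": -0.275, "z": 0, "wx": 0, "wy": 0, "wz": 0, "hand": 0.06}])

```text
t: 2.75
tcp_pos: [540.4, 113.0, 250.4]
orientation: [21.1, 89.9, 20.3]
wrist_force: [1.2, 0.8, 0.8]
opening: 60.3
```

>>> step_arm(plan=[{"x": 0.01, "y": -0.025, "z": -0.01, "wx": 0, "wy": 0, "wz": 0, "hand": 0.06}, {"x": 0.02, "y": -0.055, "z": -0.02, "wx": 0, "wy": 0, "wz": 0, "hand": 0.06}, {"x": 0.02, "y": -0.055, "z": -0.02, "wx": 0, "wy": 0, "wz": 0, "hand": 0.06}])

```text
t: 3.12
tcp_pos: [559.8, 56.2, 229.5]
orientation: [-112.8, 89.9, -113.9]
wrist_force: [-0.5, 0.5, 0.9]
opening: 60.4
```

Run:
```python
from h import *
s=state();K=cal("wrist");im=capture("wrist");cv2.imwrite("pics/w1.png",im)
np.savez("w1.npz",M=K[0],R=K[1],t=K[2],r=K[3])
print(s["t"],s["tcp_pos"],s["orientation"],s["joints"].round(),s["wrist_force"])
for t in ["keeper_grip","slot","shelf_edge","slot_contact","token"]:
    print(t,[([int(a) for a in r["at"]],round(r["p"],2)) for r in mark_of(t,"wrist")][:3])
h={"keeper_grip":69,"slot":12,"shelf_edge":150,"slot_contact":42}
for t,z in h.items():
    for r in mark_of(t,"wrist")[:1]: print(t,plane(K,r["at"],z).round(1))
```

```text
3.125 [559.80854792  56.19706828 229.48746109] [-112.78501346   89.88789627 -113.9453984 ] [-12.  24.   1. 114.  -1.  42.  79.] [-0.51839292  0.45840298  0.91698321]
keeper_grip [([328, 219], 0.69)]
slot [([319, 255], 0.65)]
shelf_edge [([330, 219], 0.73), ([305, 328], 0.62), ([474, 27], 0.3)]
slot_contact [([318, 297], 0.77)]
token [([237, 54], 0.94)]
keeper_grip [593.4  62.9  69. ]
slot [669.2  51.8  12. ]
shelf_edge [560.3  63.3 150. ]
slot_contact [711.5  49.1  42. ]
```

View pics/w1.png

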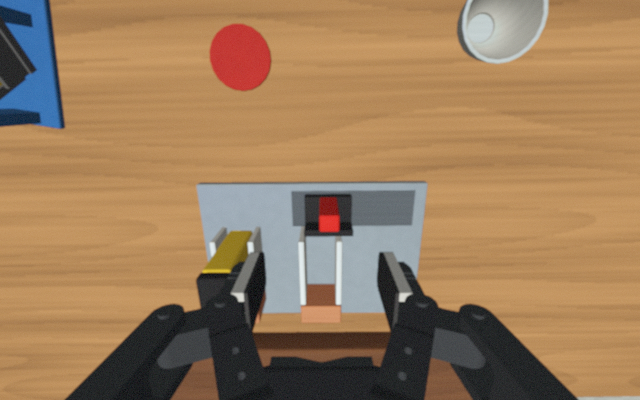

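The wrist view (down = +x, right = +y) shows the grip at (329,215), slot walls at columns about 302 and 339, and the copper block at (320,310). The base front edge is at row 183, columns 199–426.

Run:
```python
from h import *
d=np.load("w1.npz");K=(d["M"],d["R"],d["t"],d["r"])
for n,uv,z in [("base R",(199,184),12),("base L",(426,182),12),("wallR front",(302,231),57),("wallL front",(339,231),57),("wallR back",(303,303),57),("wallL back",(338,303),57),("block topfront",(321,305),60),("grip top back",(329,230),85),("grip top back L",(340,231),85),("grip R",(319,231),85)]: print(n,plane(K,uv,z).round(1))
a=cv2.imread("pics/w1.png");cv2.imwrite("pics/c2.png",cv2.resize(a[170:340,190:440],None,fx=3.2,fy=3.2,interpolation=2))
```

```text
base R [568.6 -91.2  12. ]
base L [571.6 181.4  12. ]
wallR front [612.2  33.8  57. ]
wallL front [613.   74.6  57. ]
wallR back [707.8  31.   57. ]
wallL back [708.6  73.3  57. ]
block topfront [708.7  52.8  60. ]
grip top back [598.6  63.1  85. ]
grip top back L [599.9  74.1  85. ]
grip R [599.5  53.1  85. ]
```

View pics/c2.png

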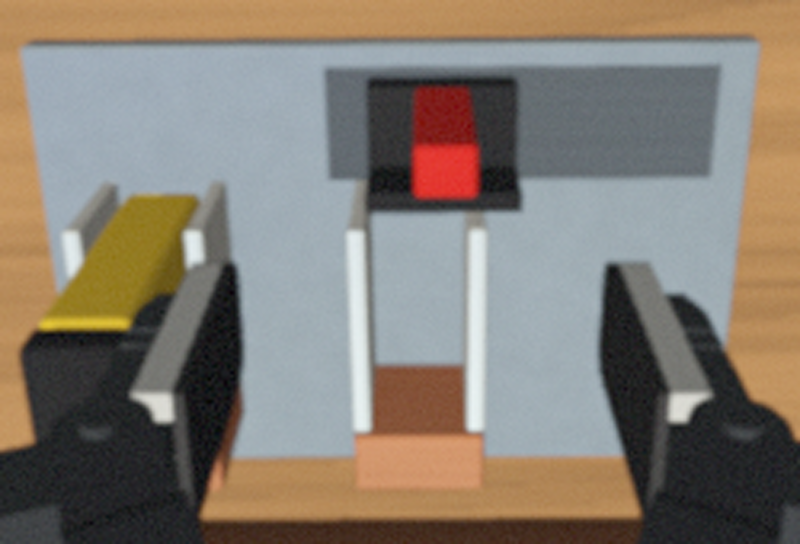

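Run:
```python
from h import *
d=np.load("w1.npz");K=(d["M"],d["R"],d["t"],d["r"])
q=lambda c:(190+c[0]/3.2,170+c[1]/3.2)
for n,c,z in [("WR f",(370,230),57),("WL f",(467,230),57),("WR b",(373,432),57),("WL b",(466,432),57),("block top R",(357,434),60),("block L",(481,434),60),("grip fR",(412,143),85),("grip fL",(479,143),85),("grip bR",(412,198),85),("grip bL",(480,198),85),("base R",(24,44),12),("base L",(757,40),12),("keeper plate R",(370,200),50),("plate L",(521,205),50)]: print(n,plane(K,q(c),z).round(1))
```

```text
WR f [625.6  37.3  57. ]
WL f [626.3  71.2  57. ]
WR b [710.8  35.2  57. ]
WL b [711.5  70.4  57. ]
block top R [709.2  29.4  60. ]
block L [710.1  75.9  60. ]
grip fR [582.   53.2  85. ]
grip fL [582.4  73.8  85. ]
grip bR [600.5  52.8  85. ]
grip bL [600.9  74.1  85. ]
base R [568.2 -93.   12. ]
base L [572.3 182.1  12. ]
keeper plate R [617.4  37.2  50. ]
plate L [620.4  90.6  50. ]
```

>>> step_arm(plan=[{"x": 0.032, "y": 0.004, "z": -0.03, "wx": 0, "wy": 0, "wz": 0, "hand": 0.06}, {"x": 0.032, "y": 0.004, "z": -0.08, "wx": 0, "wy": 0, "wz": 0, "hand": 0.06}, {"x": 0.032, "y": 0.004, "z": -0.11, "wx": 0, "wy": 0, "wz": 0, "hand": 0.06}, {"x": 0.032, "y": 0.004, "z": -0.11, "wx": 0, "wy": 0, "wz": 0, "hand": 0.06}])

```text
t: 4.12
tcp_pos: [589.6, 63.7, 117.8]
orientation: [-170.2, 89.7, -171.0]
wrist_force: [0.5, -0.2, 0.3]
opening: 59.9
```

Run:
```python
from h import *
from scipy.spatial.transform import Rotation as Ro
s=state();print(s["tcp_pos"],s["wrist_force"],Ro.from_euler("xyz",s["orientation"],degrees=True).as_matrix().round(3))
```

```text
[589.62398691  63.65493954 117.81051291] [ 0.49983274 -0.17392962  0.3248516 ] [[-0.005  0.014  1.   ]
 [-0.001  1.    -0.014]
 [-1.    -0.001 -0.005]]
```

>>> step_arm(plan=[{"x": 0.001, "y": 0, "z": -0.03, "wx": 0, "wy": 0, "wz": 0, "hand": 0.06}, {"x": 0.001, "y": 0, "z": -0.048, "wx": 0, "wy": 0, "wz": 0, "hand": 0.06}, {"x": 0.001, "y": 0, "z": -0.048, "wx": 0, "wy": 0, "wz": 0, "hand": 0.01}, {"x": 0.001, "y": 0, "z": -0.048, "wx": 0, "wy": 0, "wz": 0, "hand": 0.01}, {"x": 0.001, "y": 0, "z": -0.048, "wx": 0, "wy": 0, "wz": 0, "hand": 0.01}])

```text
t: 4.75
tcp_pos: [593.3, 63.7, 73.3]
orientation: [5.9, 89.9, 5.1]
wrist_force: [0.0, -0.1, 3.4]
opening: 19.3
```

>>> step_arm(plan=[{"x": 0, "y": 0, "z": 0, "wx": 0, "wy": 0, "wz": 0, "hand": 0.01}, {"x": 0, "y": 0, "z": 0, "wx": 0, "wy": 0, "wz": 0, "hand": 0.01}])

```text
t: 5.0
tcp_pos: [593.3, 63.7, 73.2]
orientation: [6.4, 89.9, 5.6]
wrist_force: [-0.7, -0.3, 6.3]
opening: 18.8
```

>>> step_arm(plan=[{"x": 0, "y": 0.015, "z": 0, "wx": 0, "wy": 0, "wz": 0, "hand": 0.01}, {"x": 0.0005, "y": 0.035, "z": 0, "wx": 0, "wy": 0, "wz": 0, "hand": 0.01}, {"x": 0.001, "y": 0.055, "z": 0, "wx": 0, "wy": 0, "wz": 0, "hand": 0.01}, {"x": 0.001, "y": 0.07, "z": 0, "wx": 0, "wy": 0, "wz": 0, "hand": 0.01}, {"x": 0.001, "y": 0.07, "z": 0, "wx": 0, "wy": 0, "wz": 0, "hand": 0.01}])

```text
t: 5.62
tcp_pos: [594.1, 136.2, 73.3]
orientation: [47.4, 89.8, 46.7]
wrist_force: [-1.4, 1.1, 6.6]
opening: 19.1
```

>>> step_arm(plan=[{"x": 0, "y": 0.004, "z": 0, "wx": 0, "wy": 0, "wz": 0, "hand": 0.01}, {"x": 0, "y": 0.006, "z": 0, "wx": 0, "wy": 0, "wz": 0, "hand": 0.01}, {"x": 0, "y": 0.006, "z": 0, "wx": 0, "wy": 0, "wz": 0, "hand": 0.01}])

```text
t: 6.0
tcp_pos: [594.2, 138.2, 73.3]
orientation: [-47.1, 89.9, -48.0]
wrist_force: [-0.6, -3.2, 7.6]
opening: 19.2
```

>>> step_arm(plan=[{"x": 0, "y": 0.002, "z": 0, "wx": 0, "wy": 0, "wz": 0, "hand": 0.01}, {"x": 0, "y": 0.003, "z": 0, "wx": 0, "wy": 0, "wz": 0, "hand": 0.01}, {"x": 0, "y": 0.003, "z": 0, "wx": 0, "wy": 0, "wz": 0, "hand": 0.01}])

```text
t: 6.38
tcp_pos: [594.2, 138.4, 73.2]
orientation: [-79.9, 89.7, -80.9]
wrist_force: [-0.8, -6.5, 7.8]
opening: 19.3
```

>>> step_arm(plan=[{"x": 0, "y": -0.004, "z": 0, "wx": 0, "wy": 0, "wz": 0, "hand": 0.045}, {"x": 0, "y": -0.004, "z": 0, "wx": 0, "wy": 0, "wz": 0, "hand": 0.045}, {"x": 0, "y": -0.004, "z": 0.05, "wx": 0, "wy": 0, "wz": 0, "hand": 0.06}, {"x": 0, "y": -0.004, "z": 0.11, "wx": 0, "wy": 0, "wz": 0, "hand": 0.06}, {"x": 0, "y": -0.004, "z": 0.16, "wx": 0, "wy": 0, "wz": 0, "hand": 0.06}])

```text
t: 7.0
tcp_pos: [593.6, 139.8, 234.0]
orientation: [47.9, 89.9, 47.2]
wrist_force: [-0.2, -0.0, -0.3]
opening: 60.1
```

>>> step_arm(plan=[{"x": -0.02, "y": -0.05, "z": 0.028, "wx": 0, "wy": 0, "wz": -1, "hand": 0.06}, {"x": -0.04, "y": -0.1, "z": 0.028, "wx": 0, "wy": 0, "wz": -2, "hand": 0.06}, {"x": -0.06, "y": -0.15, "z": 0.028, "wx": 0, "wy": 0, "wz": -3, "hand": 0.06}, {"x": -0.08, "y": -0.2, "z": 0.028, "wx": 0, "wy": 0, "wz": -4, "hand": 0.06}, {"x": -0.1, "y": -0.25, "z": 0.028, "wx": 0, "wy": 0, "wz": -5, "hand": 0.06}])

```text
t: 7.62
tcp_pos: [493.0, -112.0, 260.1]
orientation: [34.2, 89.9, 28.5]
wrist_force: [1.2, -0.7, 0.3]
opening: 60.2
```

>>> step_arm(plan=[{"x": -0.02, "y": -0.05, "z": 0, "wx": 0, "wy": 0, "wz": -1, "hand": 0.06}, {"x": -0.04, "y": -0.1, "z": 0, "wx": 0, "wy": 0, "wz": -2, "hand": 0.06}, {"x": -0.06, "y": -0.156, "z": 0, "wx": 0, "wy": 0, "wz": -3.7, "hand": 0.06}, {"x": -0.063, "y": -0.156, "z": 0, "wx": 0, "wy": 0, "wz": -3.7, "hand": 0.06}, {"x": -0.063, "y": -0.156, "z": 0, "wx": 0, "wy": 0, "wz": -3.7, "hand": 0.06}])

```text
t: 8.25
tcp_pos: [430.6, -266.5, 259.8]
orientation: [104.2, 89.9, 94.6]
wrist_force: [-0.1, 0.6, -0.0]
opening: 60.0
```

Run:
```python
from h import *
s=state();K=cal("wrist");im=capture("wrist")
np.savez("w2.npz",M=K[0],R=K[1],t=K[2],r=K[3])
print(s["t"],s["tcp_pos"],s["joints"].round(),s["wrist_force"])
for t in ["lamp","stand"]:
    print(t,[([int(a) for a in r["at"]],round(r["p"],2)) for r in mark_of(t,"wrist")][:3])
# model overlay, hypothesis
def Rz(a): c,q=np.cos(a),np.sin(a); return np.array([[c,-q,0],[q,c,0],[0,0,1]])
def Ry(a): c,q=np.cos(a),np.sin(a); return np.array([[c,0,q],[0,1,0],[-q,0,c]])
o=np.array([405,-263,0.]);A=Rz(np.radians(-9.5))
L=np.array([[x,y,z] for z in(0,110) for x in(-40,40) for y in(-15,15)],float)
P=(A@(np.array([0,0,45])[:,None]+Ry(.6)@L.T)).T+o
uv=proj(K,P);print(uv.round())
im2=im.copy()
for i,j in [(0,1),(1,3),(3,2),(2,0),(4,5),(5,7),(7,6),(6,4),(0,4),(1,5),(2,6),(3,7)]:
    cv2.line(im2,tuple(uv[i].astype(int)),tuple(uv[j].astype(int)),(255,0,255),1)
F=(A@np.array([[-45,-35,0],[-45,35,0],[90,35,0],[90,-35,0]],float).T).T+o
cv2.polylines(im2,[proj(K,F).astype(int)],True,(0,255,0),1)
cv2.imwrite("pics/w2raw.png",im);cv2.imwrite("pics/w2.png",im2)
```

```text
8.25 [ 430.55002549 -266.53228745  259.79912413] [ 18.  18.  11. 120.  -5.  43. 112.] [-0.07864011  0.55413384 -0.04147493]
lamp [([323, 151], 0.95), ([493, 299], 0.82), ([349, 1], 0.77)]
stand [([233, 244], 0.88), ([318, 145], 0.56)]
[[306. 125.]
 [335. 125.]
 [308. 176.]
 [332. 176.]
 [302. 213.]
 [338. 213.]
 [306. 256.]
 [335. 256.]]
```

View pics/w2.png

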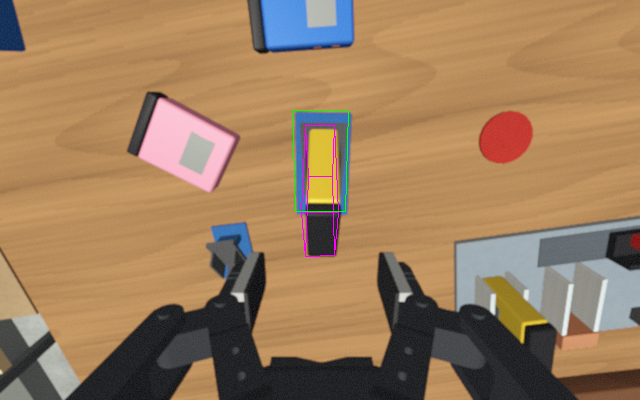

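The overlay matches the lamp and foot to within 1–2 px, with the lamp body at columns 307–340 and rows 128–256. Descending to grasp.

>>> step_arm(plan=[{"x": 0.0015, "y": 0.0005, "z": -0.04, "wx": 0, "wy": 0, "wz": 0, "hand": 0.06}, {"x": 0.0015, "y": 0.0005, "z": -0.08, "wx": 0, "wy": 0, "wz": 0, "hand": 0.06}, {"x": 0.0015, "y": 0.0005, "z": -0.11, "wx": 0, "wy": 0, "wz": 0, "hand": 0.06}, {"x": 0.0015, "y": 0.0005, "z": -0.13, "wx": 0, "wy": 0, "wz": 0, "hand": 0.06}, {"x": 0.0015, "y": 0.0005, "z": -0.13, "wx": 0, "wy": 0, "wz": 0, "hand": 0.06}])

```text
t: 9.02
tcp_pos: [432.0, -264.9, 128.7]
orientation: [150.9, 89.8, 141.6]
wrist_force: [-1.1, -0.8, -0.5]
opening: 59.9
```

>>> step_arm(plan=[{"x": 0, "y": 0, "z": 0, "wx": 0, "wy": 0, "wz": 0, "hand": 0.015}, {"x": 0, "y": 0, "z": 0, "wx": 0, "wy": 0, "wz": 0, "hand": 0.015}, {"x": 0, "y": 0, "z": 0, "wx": 0, "wy": 0, "wz": 0, "hand": 0.015}, {"x": 0, "y": 0, "z": 0, "wx": 0, "wy": 0, "wz": 0, "hand": 0.015}])

```text
t: 9.52
tcp_pos: [433.0, -266.5, 131.1]
orientation: [8.9, 89.9, -0.7]
wrist_force: [1.3, 2.4, 6.4]
opening: 29.8
```

Run:
```python
from h import *
s=state();K=cal("wrist");im=capture("wrist")
np.savez("w3.npz",M=K[0],R=K[1],t=K[2],r=K[3]);cv2.imwrite("pics/w3.png",im)
print(s["t"],s["tcp_pos"],s["wrist_force"],s["torque"],s["opening"])
```

```text
9.525 [ 432.96569987 -266.48602409  131.12557811] [1.34785625 2.40159278 6.43591495] [ 0.57347392 -0.00292768  0.00153107] 29.771039919317566
```

View pics/w3.png

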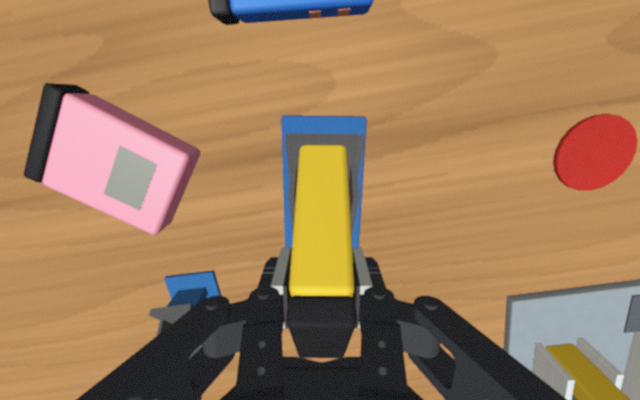

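Gripped at 29.8 mm. The lamp is centred between the pads, the front face runs down rows 146–296, and the stand foot is behind it. Lifting straight up and carrying it to the front of the slot.

>>> step_arm(plan=[{"x": 0, "y": 0, "z": 0.02, "wx": 0, "wy": 0, "wz": 0, "hand": 0.015}, {"x": 0, "y": 0, "z": 0.05, "wx": 0, "wy": 0, "wz": 0, "hand": 0.015}, {"x": 0, "y": 0, "z": 0.09, "wx": 0, "wy": 0, "wz": 0, "hand": 0.015}, {"x": 0, "y": 0, "z": 0.13, "wx": 0, "wy": 0, "wz": 0, "hand": 0.015}, {"x": 0, "y": 0, "z": 0.16, "wx": 0, "wy": 0, "wz": 0, "hand": 0.015}])

```text
t: 10.2
tcp_pos: [431.4, -267.0, 291.4]
orientation: [-41.0, 90.0, -50.6]
wrist_force: [0.5, -0.1, -4.1]
opening: 28.9
```

>>> step_arm(plan=[{"x": 0.01, "y": 0.03, "z": 0, "wx": 0, "wy": 0, "wz": 1.6, "hand": 0.015}, {"x": 0.025, "y": 0.075, "z": 0, "wx": 0, "wy": 0, "wz": 3.2, "hand": 0.015}, {"x": 0.04, "y": 0.12, "z": 0, "wx": 0, "wy": 0, "wz": 4.8, "hand": 0.015}, {"x": 0.055, "y": 0.165, "z": 0, "wx": 0, "wy": 0, "wz": 6.4, "hand": 0.015}, {"x": 0.07, "y": 0.21, "z": 0, "wx": 0, "wy": 0, "wz": 8.6, "hand": 0.015}])

```text
t: 10.82
tcp_pos: [501.4, -55.8, 289.6]
orientation: [-150.8, 89.9, -151.7]
wrist_force: [0.2, -1.2, -3.9]
opening: 29.3
```

>>> step_arm(plan=[{"x": 0.01, "y": 0.04, "z": -0.01, "wx": -0.1, "wy": -7, "wz": 0, "hand": 0.015}, {"x": 0.02, "y": 0.075, "z": -0.02, "wx": -0.22, "wy": -14, "wz": 0, "hand": 0.015}, {"x": 0.03, "y": 0.105, "z": -0.03, "wx": -0.33, "wy": -21, "wz": 0, "hand": 0.015}, {"x": 0.038, "y": 0.12, "z": -0.04, "wx": -0.44, "wy": -28, "wz": 0, "hand": 0.015}, {"x": 0.038, "y": 0.12, "z": -0.05, "wx": -0.54, "wy": -34.4, "wz": 0, "hand": 0.015}])

```text
t: 11.45
tcp_pos: [528.8, 62.5, 241.0]
orientation: [-2.7, 63.1, -3.2]
wrist_force: [0.9, -0.4, -3.3]
opening: 29.3
```

>>> step_arm(plan=[{"x": 0, "y": 0, "z": 0, "wx": 0, "wy": 0, "wz": 0, "hand": 0.015}, {"x": 0, "y": 0, "z": 0, "wx": 0, "wy": 0, "wz": 0, "hand": 0.015}])

```text
t: 11.7
tcp_pos: [532.8, 57.0, 243.4]
orientation: [-2.1, 62.8, -3.3]
wrist_force: [0.7, -0.3, -2.2]
opening: 29.4
```

Run:
```python
from h import *
from scipy.spatial.transform import Rotation as Ro
s=state()
R=Ro.from_euler("xyz",s["orientation"],degrees=True).as_matrix()
print(s["t"],s["tcp_pos"],s["wrist_force"],s["opening"],s["joints"].round(),R.round(3))
def Rz(a): c,q=np.cos(a),np.sin(a); return np.array([[c,-q,0],[q,c,0],[0,0,1]])
A=Rz(np.radians(-0.9));o=s["tcp_pos"]-A@np.array([-25.3,0,87])
L=np.array([[x,y,z] for z in(0,110) for x in(-40,40) for y in(-15,15)],float)
P=(A@L.T).T+o; out=[]
for c,(u,v,w,h) in {"wrist":(160,0,320,400),"scene":(290,120,160,180)}.items():
    K=cal(c);im=capture(c);cv2.imwrite(f"pics/p_{c}.png",im)
    if c=="wrist": np.savez("w4.npz",M=K[0],R=K[1],t=K[2],r=K[3])
    f=2 if c=="scene" else 1
    f=400/h; big=cv2.resize(im[v:v+h,u:u+w],None,fx=f,fy=f,interpolation=2)
    uv=(proj(K,P)-[u,v])*f
    for i,j in [(0,1),(1,3),(3,2),(2,0),(4,5),(5,7),(7,6),(6,4),(0,4),(1,5),(2,6),(3,7)]:
        cv2.line(big,tuple(uv[i].astype(int)),tuple(uv[j].astype(int)),(255,0,255),1)
    out.append(big)
cv2.imwrite("pics/p.png",np.hstack(out))
```

```text
11.7 [532.7985653   57.01860319 243.44405073] [ 0.65249791 -0.29257451 -2.15803791] 29.413454130560165 [-30.  15.  17. 134.  34.   6.  41.] [[ 0.456  0.026  0.89 ]
 [-0.027  1.    -0.016]
 [-0.89  -0.016  0.457]]
```

View pics/p.png

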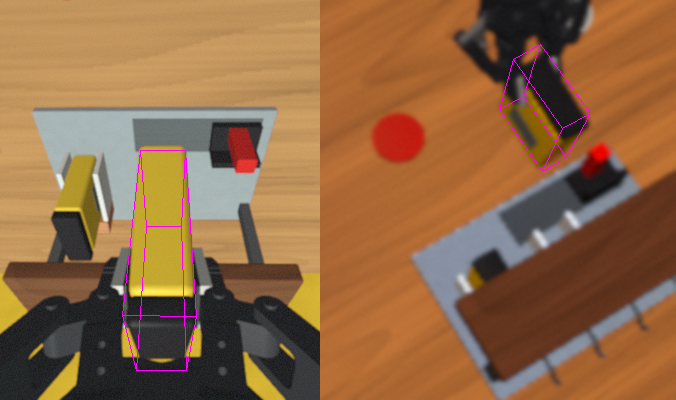

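The wrist view shows the lamp held squarely and upright-going, with the rack behind it and the keeper fully aside. The tilt stopped at about 27° because joint 6 is near its lower limit (6°). I'll take the tool round that singular direction with a temporary sideways tilt.

>>> step_arm(plan=[{"x": 0, "y": 0, "z": 0, "wx": 6, "wy": 0, "wz": 0, "hand": 0.015}, {"x": 0, "y": 0, "z": 0, "wx": 12, "wy": 0, "wz": 0, "hand": 0.015}, {"x": 0, "y": 0, "z": 0, "wx": 14, "wy": 0, "wz": 0, "hand": 0.015}, {"x": 0, "y": 0, "z": 0, "wx": 14, "wy": 0, "wz": 0, "hand": 0.015}])

```text
t: 12.3
tcp_pos: [532.9, 55.8, 243.0]
orientation: [27.0, 60.5, 22.3]
wrist_force: [-0.3, -0.5, -4.6]
opening: 29.2
```

```bash
cat > st.py <<'E'
from h import *
from scipy.spatial.transform import Rotation as Ro
s=state();R=Ro.from_euler("xyz",s["orientation"],degrees=True).as_matrix()
x=R[:,0]; print("t",s["t"],"tcp",s["tcp_pos"].round(1),"J",s["joints"].round(1),"F",s["wrist_force"].round(1),"op",s["opening"].round(1))
# error rotation to desired (upright lamp: tilt 34.4, yaw -0.9)
D=Ro.from_euler("zy",[0,0]).as_matrix()
a=np.radians(-.9);t=np.radians(34.4)
Z=np.array([[np.cos(a),-np.sin(a),0],[np.sin(a),np.cos(a),0],[0,0,1]])
D=Z@np.array([[np.sin(t),0,np.cos(t)],[0,1,0],[-np.cos(t),0,np.sin(t)]])
print("tilt",np.degrees(np.arctan2(x[0],-x[2])).round(2),"side",np.degrees(np.arcsin(x[1])).round(2),"rotvec to upright",Ro.from_matrix(D@R.T).as_rotvec(degrees=True).round(2))
E
python3 st.py
```

```text
Traceback (most recent call last):
  File "st.py", line 4, in <module>
    x=R[:,0]; print("t",s["t"],"tcp",s["tcp_pos"].round(1),"J",s["joints"].round(1),"F",s["wrist_force"].round(1),"op",s["opening"].round(1))
                                                                                                                       ^^^^^^^^^^^^^^^^^^
AttributeError: 'float' object has no attribute 'round'
```

```bash
sed -i 's/s\["opening"\].round(1)/round(s["opening"],1)/' st.py; python3 st.py
```

```text
t 12.3 tcp [532.9  55.8 243. ] J [ 22.4  17.9 -35.2 133.4  52.4   4.6  25.1] F [-0.3 -0.5 -4.6] op 29.2
tilt 27.66 side 10.78 rotvec to upright [-13.1   -7.3   -0.11]
```

```bash
cat > kin.py <<'E'
import numpy as np, itertools
from scipy.optimize import least_squares
from scipy.spatial.transform import Rotation as Ro
lo=np.array([-153.93,-27.13,-72.61,10.71,-87.88,4.46,-176.78]);hi=np.array([153.93,128.08,78.16,143.7,267.88,118.87,176.78])
J0=np.array([-71.82,33.873,2.773,92.16,-1.908,54.013,-1.931]);P0=np.array([289.519,664.687,250.002])
def fk(J,p):
    h,a,b,T=p[:4]; s=p[4:7]; off=p[7]
    R=Ro.from_euler("z",-J[0]+off,degrees=True).as_matrix();P=np.array([0,0,h])
    y=lambda q:Ro.from_euler("y",q,degrees=True).as_matrix(); z=lambda q:Ro.from_euler("z",q,degrees=True).as_matrix()
    R=R@y(J[1]);P=P+R[:,2]*a;R=R@z(s[0]*J[2])@y(J[3]);P=P+R[:,2]*b;R=R@z(s[1]*J[4])@y(J[5]);P=P+R[:,2]*T;R=R@z(s[2]*J[6])
    return P,R
E
python3 - <<'E'
from kin import *
from cell import state
s=state();J1=s["joints"];P1=s["tcp_pos"];R1=Ro.from_euler("xyz",s["orientation"],degrees=True).as_matrix()
np.savez("st1.npz",J=J1,P=P1,R=R1)
for sg in itertools.product([1,-1],repeat=2):
    def f(q):
        p=[*q[:4],*sg,-1,q[4]]; e=[]
        A,RA=fk(J0,p);B,RB=fk(J1,p)
        return np.r_[A-P0,B-P1,(RA[:,2]-[0,0,-1])*300,(RB[:,2]-R1[:,0])*300]
    r=least_squares(f,[360,560,505,280,0]);print(sg,r.x.round(1),r.cost.round(1))
    p=[*r.x[:4],*sg,-1,r.x[4]]
    for s7 in(1,-1):
        p[6]=s7;B,RB=fk(J1,p);A,RA=fk(J0,p);print(s7,(RB.T@R1).round(2).tolist(),RA.round(2).tolist())
E
```

```text
(1, 1) [-1665.   1675.2  -206.2  -291.3    -1.8] 47232.4
1 [[0.64, 0.64, 0.43], [-0.17, -0.43, 0.89], [0.75, -0.64, -0.17]] [[-0.25, -0.97, -0.0], [-0.97, 0.25, 0.0], [-0.0, 0.0, -1.0]]
-1 [[0.54, 0.74, -0.41], [0.38, 0.22, 0.9], [0.75, -0.64, -0.17]] [[-0.32, -0.95, -0.0], [-0.95, 0.32, 0.0], [-0.0, 0.0, -1.0]]
(1, -1) [-1572.9  1553.5  -109.5  -387.3    -2.3] 48029.8
1 [[-0.04, 0.3, -0.95], [0.74, 0.65, 0.17], [0.67, -0.7, -0.25]] [[-0.3, -0.95, -0.05], [-0.95, 0.3, 0.02], [-0.0, 0.05, -1.0]]
-1 [[-0.59, -0.31, -0.74], [0.45, 0.64, -0.62], [0.67, -0.7, -0.25]] [[-0.36, -0.93, -0.05], [-0.93, 0.36, 0.02], [0.0, 0.05, -1.0]]
(-1, 1) [163.6 693.9 428.3 249.4  -3.9] 983.6
1 [[-0.09, 0.92, -0.37], [-0.03, 0.37, 0.93], [1.0, 0.09, -0.01]] [[-0.36, -0.93, 0.05], [-0.93, 0.36, -0.02], [0.0, -0.05, -1.0]]
-1 [[-0.03, 0.31, -0.95], [-0.09, 0.95, 0.31], [1.0, 0.09, -0.01]] [[-0.43, -0.9, 0.05], [-0.9, 0.43, -0.02], [-0.0, -0.05, -1.0]]
(-1, -1) [258.2 635.3 459.9 267.6  -3.6] 53.0
1 [[-0.01, -0.6, -0.8], [0.03, 0.8, -0.6], [1.0, -0.03, 0.01]] [[-0.4, -0.92, 0.0], [-0.92, 0.4, -0.0], [-0.0, -0.0, -1.0]]
-1 [[-0.03, -1.0, -0.05], [0.01, 0.05, -1.0], [1.0, -0.03, 0.01]] [[-0.46, -0.89, 0.0], [-0.89, 0.46, -0.0], [-0.0, -0.0, -1.0]]
```

```bash
cat >> kin.py <<'E'
p=np.array([258.2,635.3,459.9,267.6,-1,-1,-1,-3.6])
def des(tilt,side=0,yaw=-0.9):
    return Ro.from_euler("z",yaw,degrees=True).as_matrix()@Ro.from_euler("x",side,degrees=True).as_matrix()@Ro.from_euler("y",-tilt,degrees=True).as_matrix()@np.array([[0,0,1],[0,1,0],[-1,0,0.]])
M=np.array([[0,-1,0],[0,0,-1],[1,0,0.]]) # tool cols from local: x=z,y=-x,z=-y
M=np.array([[0,-1,0],[0,0,-1],[1,0,0]],float)
def ik(P,R,j3,guess):
    def f(q):
        J=np.r_[q[:2],j3,q[2:]];A,B=fk(J,p);return np.r_[(A-P)/300,(B@M-R).ravel()]
    r=least_squares(f,np.delete(guess,2));J=np.r_[r.x[:2],j3,r.x[2:]]
    J[4]=(J[4]+87.88)%360-87.88;J[6]=(J[6]+180)%360-180
    return J,r.cost
E
python3 - <<'E'
from kin import *
for nm,P,t in [("home",[645,53,99],34.4),("mid",[590,54,110],34.4),("pre",[545,54,115],34.4),("pre hi",[540,54,240],34.4),("now",[533,56,243],27.6)]:
    print(nm)
    for j3 in (-60,-45,-30,-15,0,15,30,45,60):
        for g5 in (0,90,180,):
            J,c=ik(np.array(P,float),des(t),j3,np.array([-6-j3,20,j3,125,g5,15,80-g5]))
            if c<1e-4 and (J>lo).all() and (J<hi).all(): print(j3,J.round(0).tolist())
E
```

```text
home
-60 [29.0, 54.0, -60.0, 129.0, 119.0, 51.0, -22.0]
-60 [29.0, 54.0, -60.0, 129.0, 119.0, 51.0, -22.0]
-60 [29.0, 54.0, -60.0, 129.0, 119.0, 51.0, -22.0]
-45 [21.0, 46.0, -45.0, 129.0, 125.0, 39.0, -32.0]
-45 [21.0, 46.0, -45.0, 129.0, 125.0, 39.0, -32.0]
-30 [11.0, 41.0, -30.0, 129.0, 134.0, 30.0, -45.0]
-30 [11.0, 41.0, -30.0, 129.0, 134.0, 30.0, -45.0]
-15 [1.0, 38.0, -15.0, 129.0, 148.0, 24.0, -62.0]
-15 [1.0, 38.0, -15.0, 129.0, 148.0, 24.0, -62.0]
0 [-10.0, 37.0, 0.0, 129.0, 168.0, 20.0, -85.0]
0 [-10.0, 37.0, 0.0, 129.0, 168.0, 20.0, -85.0]
15 [-21.0, 38.0, 15.0, 129.0, 192.0, 20.0, -111.0]
15 [-21.0, 38.0, 15.0, 129.0, 192.0, 20.0, -111.0]
30 [-31.0, 41.0, 30.0, 129.0, 213.0, 24.0, -136.0]
45 [-41.0, 46.0, 45.0, 129.0, 228.0, 32.0, -154.0]
60 [-49.0, 54.0, 60.0, 129.0, 238.0, 43.0, -168.0]
60 [-49.0, 54.0, 60.0, 129.0, 238.0, 43.0, -168.0]
mid
-60 [29.0, 50.0, -60.0, 135.0, 121.0, 52.0, -28.0]
-60 [29.0, 50.0, -60.0, 135.0, 121.0, 52.0, -28.0]
-60 [29.0, 50.0, -60.0, 135.0, 121.0, 52.0, -28.0]
-45 [20.0, 43.0, -45.0, 135.0, 128.0, 40.0, -39.0]
-45 [20.0, 43.0, -45.0, 135.
[... 2619 characters left out ...]
0, 133.0, 77.0, 21.0, 5.0]
-45 [24.0, 20.0, -45.0, 133.0, 77.0, 21.0, 5.0]
-30 [13.0, 17.0, -30.0, 133.0, 72.0, 15.0, 11.0]
-30 [13.0, 17.0, -30.0, 133.0, 72.0, 15.0, 11.0]
-30 [13.0, 17.0, -30.0, 133.0, 72.0, 15.0, 11.0]
-15 [1.0, 16.0, -15.0, 133.0, 62.0, 10.0, 20.0]
-15 [1.0, 16.0, -15.0, 133.0, 62.0, 10.0, 20.0]
0 [-12.0, 16.0, 0.0, 133.0, 42.0, 6.0, 40.0]
0 [-12.0, 16.0, 0.0, 133.0, 42.0, 6.0, 40.0]
15 [-24.0, 16.0, 15.0, 133.0, -6.0, 5.0, 88.0]
15 [-24.0, 16.0, 15.0, 133.0, -6.0, 5.0, 88.0]
30 [-36.0, 17.0, 30.0, 133.0, -51.0, 7.0, 133.0]
45 [-47.0, 20.0, 45.0, 133.0, -69.0, 13.0, 151.0]
60 [-57.0, 25.0, 60.0, 133.0, -78.0, 21.0, 159.0]
60 [-57.0, 25.0, 60.0, 133.0, -78.0, 21.0, 159.0]
```

>>> step_arm(plan=[{"x": 0, "y": 0, "z": 0, "wx": -3, "wy": 0, "wz": 0, "hand": 0.015}, {"x": 0, "y": 0, "z": 0, "wx": -7, "wy": 0, "wz": 0, "hand": 0.015}, {"x": 0, "y": 0, "z": 0, "wx": -10, "wy": 0, "wz": 0, "hand": 0.015}, {"x": 0, "y": 0, "z": 0, "wx": -14, "wy": 0, "wz": 0, "hand": 0.015}, {"x": 0, "y": 0, "z": 0, "wx": -14, "wy": 0, "wz": 0, "hand": 0.015}])

```text
t: 12.92
tcp_pos: [533.2, 58.3, 243.2]
orientation: [-2.3, 62.8, -3.4]
wrist_force: [-0.1, -0.0, -3.0]
opening: 29.5
```

```bash
python3 st.py
```

```text
t 12.925 tcp [533.2  58.3 243.2] J [ -3.8  15.4 -14.2 133.1  65.1  14.1  10.7] F [-0.1 -0.  -3. ] op 29.5
tilt 27.14 side -1.55 rotvec to upright [ 0.89 -7.26  0.53]
```

>>> step_arm(plan=[{"x": 0, "y": 0, "z": 0, "wx": 0.5, "wy": -2, "wz": 0.3, "hand": 0.015}, {"x": 0, "y": 0, "z": 0, "wx": 0.9, "wy": -4, "wz": 0.5, "hand": 0.015}, {"x": 0, "y": 0, "z": 0, "wx": 0.9, "wy": -6, "wz": 0.5, "hand": 0.015}, {"x": 0, "y": 0, "z": 0, "wx": 0.9, "wy": -7.3, "wz": 0.5, "hand": 0.015}, {"x": 0, "y": 0, "z": 0, "wx": 0.9, "wy": -7.3, "wz": 0.5, "hand": 0.015}])

```text
t: 13.55
tcp_pos: [531.7, 56.6, 242.1]
orientation: [-0.0, 55.8, -1.1]
wrist_force: [1.0, 0.1, -2.8]
opening: 29.3
```

```bash
python3 st.py
```

```text
t 13.55 tcp [531.7  56.6 242.1] J [ -4.3  15.5 -14.  137.8 113.3  14.9 -37.8] F [ 1.   0.1 -2.8] op 29.3
tilt 34.21 side -0.62 rotvec to upright [ 0.02 -0.19  0.17]
```

>>> step_arm(plan=[{"x": 0.005, "y": -0.001, "z": -0.03, "wx": 0, "wy": 0, "wz": 0, "hand": 0.015}, {"x": 0.01, "y": -0.0015, "z": -0.065, "wx": 0, "wy": 0, "wz": 0, "hand": 0.015}, {"x": 0.013, "y": -0.0015, "z": -0.1, "wx": 0, "wy": 0, "wz": 0, "hand": 0.015}, {"x": 0.013, "y": -0.0015, "z": -0.125, "wx": 0, "wy": -0.2, "wz": 0.2, "hand": 0.015}, {"x": 0.013, "y": -0.0015, "z": -0.125, "wx": 0, "wy": -0.2, "wz": 0.2, "hand": 0.015}])

```text
t: 14.18
tcp_pos: [544.7, 54.9, 115.3]
orientation: [-0.2, 55.8, -1.1]
wrist_force: [-0.2, -0.5, -3.3]
opening: 29.3
```

>>> step_arm(plan=[{"x": 0, "y": 0, "z": 0, "wx": 0, "wy": 0, "wz": 0, "hand": 0.015}, {"x": 0, "y": 0, "z": 0, "wx": 0, "wy": 0, "wz": 0, "hand": 0.015}])

```text
t: 14.42
tcp_pos: [546.3, 56.2, 119.2]
orientation: [-0.2, 55.3, -1.0]
wrist_force: [-1.0, 0.4, -3.2]
opening: 29.3
```

```bash
python3 st.py
cat > ov.py <<'E'
import sys
from h import *
def Rz(a): c,q=np.cos(a),np.sin(a); return np.array([[c,-q,0],[q,c,0],[0,0,1]])
def ov(name,sl=np.array([670.5,53,12.]),g=(-25.3,0,87),views={"wrist":(140,0,360,400),"scene":(310,150,130,130)},o=None):
    s=state();A=Rz(np.radians(-0.9))
    if o is None: o=s["tcp_pos"]-A@np.array(g)
    L=np.array([[x,y,z] for z in(0,110) for x in(-40,40) for y in(-15,15)],float)
    P=(A@L.T).T+o; out=[]
    W=(A@np.array([[x,y,45] for x,y in[(-45,-18.5),(40,-18.5),(40,18.5),(-45,18.5)]],float).T).T+sl
    SE=(A@np.array([[-8,-165,138],[-8,135,138.]]).T).T+sl
    for c,(u,v,w,h) in views.items():
        K=cal(c);im=capture(c);cv2.imwrite(f"pics/{name}_{c}.png",im)
        f=500/h; big=cv2.resize(im[v:v+h,u:u+w],None,fx=f,fy=f,interpolation=2)
        D=lambda Q:((proj(K,Q)-[u,v])*f).astype(int)
        uv=D(P)
        for i,j in [(0,1),(1,3),(3,2),(2,0),(4,5),(5,7),(7,6),(6,4),(0,4),(1,5),(2,6),(3,7)]:
            cv2.line(big,tuple(uv[i]),tuple(uv[j]),(255,0,255),1)
        cv2.polylines(big,[D(W)],True,(0,255,0),1)
        cv2.polylines(big,[D(SE)],False,(255,255,0),1)
        out.append(big)
    im=np.hstack(out); k=min(1,800/im.shape[1]); cv2.imwrite(f"pics/{name}.png",cv2.resize(im,None,fx=k,fy=k,interpolation=3))
E
python3 -c "
from ov import *
ov('q')"
```

```text
t 14.425 tcp [546.3  56.2 119.2] J [  5.2  34.6 -27.4 140.7 137.8  35.7 -60.2] F [-1.   0.4 -3.2] op 29.3
tilt 34.72 side -0.55 rotvec to upright [ 0.13  0.32 -0.11]
```

View pics/q.png

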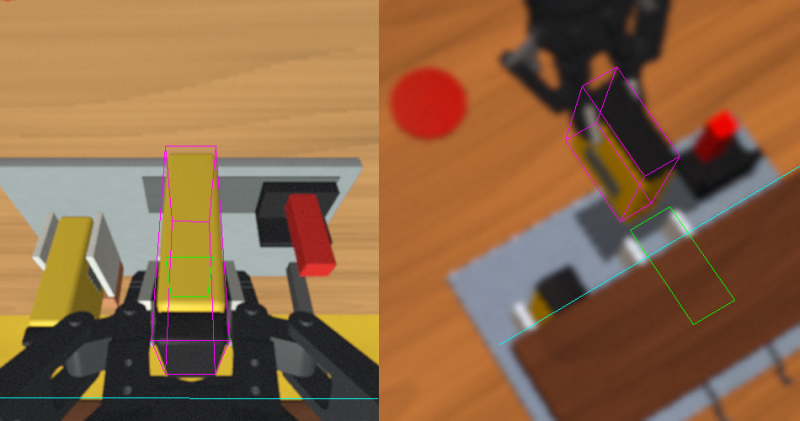

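The lamp's position in the hand has not changed since the grasp (bottom edge and cap boundary both within 3 px of w3), but the model outline sits a few mm off. I'll measure the in-hand offset numerically.

Run:
```python
from h import *
from scipy.optimize import least_squares
def edges(f,cols,r0,r1):
    im=cv2.cvtColor(cv2.imread(f),cv2.COLOR_BGR2HSV); out=[]
    for c in cols:
        m=(abs(im[:,c,0].astype(int)-25)<6)&(im[:,c,1]>190)&(im[:,c,2]>90)
        r=np.where(m[r0:r1])[0]+r0; out.append((r.min(),r.max()))
    return np.median(out,axis=0)
d=lambda f:(lambda d:(d["M"],d["R"],d["t"],d["r"]))(np.load(f))
K2,K3,K4=d("w2.npz"),d("w3.npz"),cal("wrist")
cv=[range(314,330),range(312,332),range(312,332)]
ims=["pics/w2raw.png","pics/w3.png","pics/q_wrist.png"]
e=[edges(f,c,100,330) for f,c in zip(ims,cv)];print(e)
def Rz(a): c,q=np.cos(a),np.sin(a); return np.array([[c,-q,0],[q,c,0],[0,0,1]])
def Ry(a): c,q=np.cos(a),np.sin(a); return np.array([[c,0,q],[0,1,0],[-q,0,c]])
# lamp front face points: bottom (-40,0,zb), boundary (-40,0,zt)
A=Rz(np.radians(-9.5))
for zb in (0,1.5,3):
  for sh in (-4,0,4):
    o=np.array([405,-263,0.])+A@[sh,0,0]
    def res(q):
        zt=q[0]; r=[]
        for K,E in((K2,e[0]),(K3,e[1])):
            P=[A@([0,0,45]+Ry(.6)@np.array([-40,0,z]))+o for z in(zb,zt)]
            r+=list(proj(K,P)[:,1]-E)
        return r
    s=least_squares(res,[70]);print(zb,sh,s.x.round(1),s.fun.round(1))
# now: upright lamp, solve gx,gz for zb, zt
s=state();B=Rz(np.radians(-.9))
for zb,zt in((0,80),(1.5,80),(3,80),(1.5,83),(1.5,77)):
    f=lambda q:proj(K4,[B@np.array([-40-q[0],0,z-q[1]])+s["tcp_pos"] for z in(zb,zt)])[:,1]-e[2]
    print(zb,zt,least_squares(f,[-25,87]).x.round(1))
```

```text
[array([130., 196.]), array([146. , 295.5]), array([147. , 295.5])]
0 -4 [101.2] [ -8.6   3.6 -13.5  -1.4]
0 0 [97.6] [-4.7  4.6 -7.  -1.9]
0 4 [94.] [-0.7  5.7 -0.6 -2.4]
1.5 -4 [101.2] [ -7.7   3.6 -11.9  -1.4]
1.5 0 [97.6] [-3.7  4.6 -5.4 -1.9]
1.5 4 [94.] [ 0.2  5.7  1.1 -2.4]
3 -4 [101.2] [ -6.8   3.6 -10.3  -1.4]
3 0 [97.6] [-2.8  4.6 -3.7 -1.9]
3 4 [94.] [ 1.2  5.7  2.8 -2.4]
0 80 [-10.   63.3]
1.5 80 [-8.  62.6]
3 80 [-5.9 62. ]
1.5 83 [-12.1  67. ]
1.5 77 [-3.8 58.3]
```

Run:
```python
from ov import *
ov('r',g=(-27.5,0,85.2),sl=np.array([670.5,53.,12]),views={"scene":(330,155,90,110),"top":(240,95,90,110)})
# top0 walls
K=cal("top");q=lambda c:(195+c[0]/2.68,60+c[1]/2.68)
for c in [(198,185),(233,185),(187,185),(242,185)]: print(plane(K,q(c),57).round(1))
print(plane(K,q((197,249)),85).round(1))
```

```text
[654.3  66.1  57. ]
[655.1  33.7  57. ]
[654.   76.3  57. ]
[655.3  25.3  57. ]
[589.6  61.7  85. ]
```

View pics/r.png

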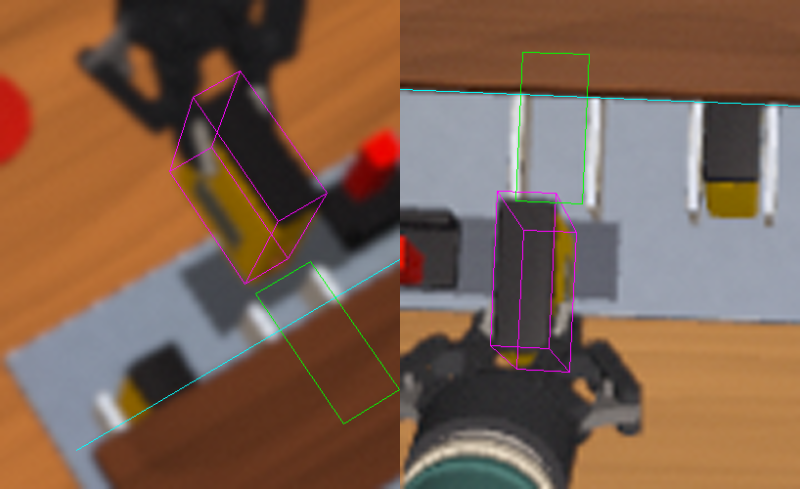

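The top view shows the slot walls at columns 518 and 597, so the slot centre is near column 557, about 3.5 mm to −y of my model. The scene camera agrees, and the keeper stop says about 1–2 mm. I'll use slot y ≈ 50.3 and enter slowly, watching forces.

>>> step_arm(plan=[{"x": 0.003, "y": -0.002, "z": -0.004, "wx": 0.1, "wy": 0.3, "wz": 0, "hand": 0.015}, {"x": 0.006, "y": -0.004, "z": -0.008, "wx": 0.1, "wy": 0.3, "wz": 0, "hand": 0.015}, {"x": 0.006, "y": -0.004, "z": -0.008, "wx": 0.1, "wy": 0.3, "wz": 0, "hand": 0.015}, {"x": 0.006, "y": -0.004, "z": -0.008, "wx": 0.1, "wy": 0.3, "wz": 0, "hand": 0.015}])

```text
t: 15.12
tcp_pos: [551.3, 52.2, 109.4]
orientation: [-0.0, 55.8, -0.8]
wrist_force: [-0.5, 0.0, -3.4]
opening: 29.5
```

```bash
python3 st.py
```

```text
t 15.125 tcp [551.3  52.2 109.4] J [  5.9  35.9 -27.2 140.1 138.9  35.8 -60.1] F [-0.5  0.  -3.4] op 29.5
tilt 34.24 side -0.44 rotvec to upright [-0.   -0.16 -0.13]
```

>>> step_arm(plan=[{"x": 0.006, "y": 0, "z": 0, "wx": 0, "wy": 0, "wz": 0, "hand": 0.015}, {"x": 0.012, "y": 0, "z": 0, "wx": 0, "wy": 0, "wz": 0, "hand": 0.015}, {"x": 0.018, "y": 0, "z": 0, "wx": 0, "wy": 0, "wz": 0, "hand": 0.015}, {"x": 0.024, "y": -0.0003, "z": 0, "wx": 0, "wy": 0, "wz": 0, "hand": 0.015}, {"x": 0.024, "y": -0.0003, "z": 0, "wx": 0, "wy": 0, "wz": 0, "hand": 0.015}])

```text
t: 15.75
tcp_pos: [576.3, 51.9, 109.9]
orientation: [-0.0, 55.7, -0.8]
wrist_force: [-0.1, -0.4, -3.9]
opening: 29.5
```

```bash
python3 st.py
```

```text
t 15.75 tcp [576.3  51.9 109.9] J [  5.7  36.1 -25.8 137.2 138.2  33.3 -58.1] F [-0.1 -0.4 -3.9] op 29.5
tilt 34.33 side -0.45 rotvec to upright [ 0.   -0.06 -0.1 ]
```

>>> step_arm(plan=[{"x": 0.009, "y": -0.0002, "z": 0, "wx": 0, "wy": 0, "wz": 0, "hand": 0.015}, {"x": 0.018, "y": -0.0003, "z": 0, "wx": 0, "wy": 0, "wz": 0, "hand": 0.015}, {"x": 0.027, "y": -0.0004, "z": 0, "wx": 0, "wy": 0, "wz": 0, "hand": 0.015}, {"x": 0.036, "y": -0.0005, "z": 0, "wx": 0, "wy": 0, "wz": 0, "hand": 0.015}, {"x": 0.036, "y": -0.0005, "z": 0, "wx": 0, "wy": 0, "wz": 0, "hand": 0.015}])

```text
t: 16.38
tcp_pos: [612.7, 51.5, 110.0]
orientation: [0.0, 55.6, -0.8]
wrist_force: [0.2, -0.3, -3.1]
opening: 29.2
```

>>> step_arm(plan=[{"x": 0.007, "y": 0, "z": 0, "wx": 0, "wy": 0, "wz": 0, "hand": 0.015}, {"x": 0.014, "y": -0.0002, "z": 0, "wx": 0, "wy": 0, "wz": 0, "hand": 0.015}, {"x": 0.021, "y": -0.0003, "z": 0, "wx": 0, "wy": 0, "wz": 0, "hand": 0.015}, {"x": 0.021, "y": -0.0003, "z": 0, "wx": 0, "wy": 0, "wz": 0, "hand": 0.015}])

```text
t: 16.88
tcp_pos: [633.5, 51.2, 109.9]
orientation: [-0.0, 55.7, -0.8]
wrist_force: [-0.5, 0.4, -2.9]
opening: 29.3
```

```bash
python3 st.py; python3 -c "
from ov import *
ov('s',g=(-27.5,0,85.2),sl=np.array([670.5,50.3,12]),views={'scene':(330,155,90,110),'top':(240,75,90,110)})"
```

```text
t 16.875 tcp [633.5  51.2 109.9] J [  4.6  37.1 -22.2 130.3 135.9  27.6 -53.5] F [-0.5  0.4 -2.9] op 29.3
tilt 34.35 side -0.45 rotvec to upright [ 0.   -0.05 -0.11]
```

View pics/s.png

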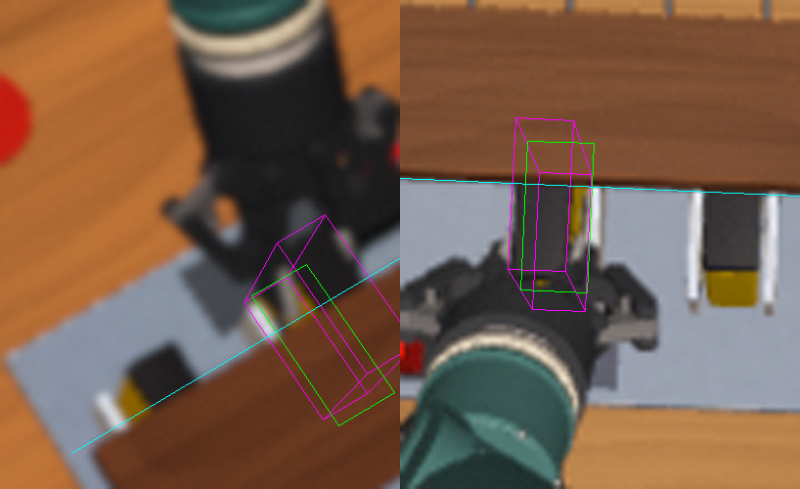

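Top view: the lamp is between the walls (black top at 512–572, right wall at 597) and about 10 mm short of home, with no contact force. Lowering it now.

>>> step_arm(plan=[{"x": 0.003, "y": 0, "z": -0.003, "wx": 0, "wy": 0, "wz": 0, "hand": 0.015}, {"x": 0.004, "y": 0, "z": -0.006, "wx": 0, "wy": 0, "wz": 0, "hand": 0.015}, {"x": 0.004, "y": 0, "z": -0.009, "wx": 0, "wy": 0, "wz": 0, "hand": 0.015}, {"x": 0.004, "y": 0, "z": -0.009, "wx": 0, "wy": 0, "wz": 0, "hand": 0.015}])

```text
t: 17.48
tcp_pos: [636.1, 51.1, 100.1]
orientation: [-0.0, 55.8, -0.8]
wrist_force: [0.4, -0.0, -3.9]
opening: 29.0
```

>>> step_arm(plan=[{"x": 0, "y": 0, "z": -0.001, "wx": 0, "wy": 0, "wz": 0, "hand": 0.015}, {"x": 0, "y": 0, "z": -0.0015, "wx": 0, "wy": 0, "wz": 0, "hand": 0.015}, {"x": 0, "y": 0, "z": -0.0015, "wx": 0, "wy": 0, "wz": 0, "hand": 0.015}])

```text
t: 17.85
tcp_pos: [636.4, 51.2, 99.2]
orientation: [-0.0, 55.7, -0.8]
wrist_force: [0.1, 0.2, -3.8]
opening: 29.2
```

>>> step_arm(plan=[{"x": 0, "y": 0, "z": -0.001, "wx": 0, "wy": 0, "wz": 0, "hand": 0.015}, {"x": 0, "y": 0, "z": -0.0015, "wx": 0, "wy": 0, "wz": 0, "hand": 0.015}, {"x": 0, "y": 0, "z": -0.0015, "wx": 0, "wy": 0, "wz": 0, "hand": 0.015}])

```text
t: 18.23
tcp_pos: [636.5, 51.2, 97.8]
orientation: [-0.0, 55.7, -0.8]
wrist_force: [-0.6, -0.6, -2.8]
opening: 29.3
```

>>> step_arm(plan=[{"x": 0, "y": 0, "z": -0.001, "wx": 0, "wy": 0, "wz": 0, "hand": 0.015}, {"x": 0, "y": 0, "z": -0.001, "wx": 0, "wy": 0, "wz": 0, "hand": 0.015}])

```text
t: 18.48
tcp_pos: [636.8, 51.3, 97.7]
orientation: [-0.1, 55.6, -0.8]
wrist_force: [-2.7, -0.8, 6.0]
opening: 29.2
```

```bash
python3 st.py
```

```text
t 18.475 tcp [636.8  51.3  97.7] J [  5.   38.7 -22.7 130.1 137.   29.  -54.1] F [-2.7 -0.8  6. ] op 29.2
tilt 34.41 side -0.45 rotvec to upright [ 0.04  0.01 -0.16]
```

Floor felt at z 97.7, as predicted. I'll ease off and push gently towards the copper block.

>>> step_arm(plan=[{"x": 0.001, "y": 0, "z": 0.0007, "wx": 0, "wy": 0, "wz": 0, "hand": 0.015}, {"x": 0.002, "y": 0, "z": 0.0007, "wx": 0, "wy": 0, "wz": 0, "hand": 0.015}, {"x": 0.004, "y": 0, "z": 0.0007, "wx": 0, "wy": 0, "wz": 0, "hand": 0.015}, {"x": 0.004, "y": 0, "z": 0.0007, "wx": 0, "wy": 0, "wz": 0, "hand": 0.015}])

```text
t: 18.98
tcp_pos: [638.5, 51.6, 97.9]
orientation: [-0.0, 55.8, -0.7]
wrist_force: [-7.6, 0.1, 8.1]
opening: 29.3
```

>>> step_arm(plan=[{"x": 0.001, "y": 0, "z": 0, "wx": 0, "wy": 0, "wz": 0, "hand": 0.015}, {"x": 0.002, "y": 0, "z": 0, "wx": 0, "wy": 0, "wz": 0, "hand": 0.015}, {"x": 0.002, "y": 0, "z": 0, "wx": 0, "wy": 0, "wz": 0, "hand": 0.015}])

```text
t: 19.35
tcp_pos: [640.3, 51.8, 97.9]
orientation: [-0.0, 55.8, -0.7]
wrist_force: [-8.0, -0.4, 7.2]
opening: 29.5
```

>>> step_arm(plan=[{"x": 0.0005, "y": -0.0003, "z": 0.0008, "wx": 0, "wy": 0, "wz": 0, "hand": 0.015}, {"x": 0.0015, "y": -0.0003, "z": 0.0008, "wx": 0, "wy": 0, "wz": 0, "hand": 0.015}, {"x": 0.0015, "y": -0.0003, "z": 0.0008, "wx": 0, "wy": 0, "wz": 0, "hand": 0.015}])

```text
t: 19.73
tcp_pos: [644.1, 50.7, 97.9]
orientation: [-0.0, 55.7, -0.8]
wrist_force: [-0.3, 0.8, -2.4]
opening: 29.3
```

>>> step_arm(plan=[{"x": 0.001, "y": 0, "z": 0, "wx": 0, "wy": 0, "wz": 0, "hand": 0.015}, {"x": 0.0015, "y": 0, "z": 0, "wx": 0, "wy": 0, "wz": 0, "hand": 0.015}, {"x": 0.0015, "y": 0, "z": 0, "wx": 0, "wy": 0, "wz": 0, "hand": 0.015}])

```text
t: 20.1
tcp_pos: [644.2, 50.7, 97.9]
orientation: [-0.0, 55.8, -0.8]
wrist_force: [-6.1, 0.3, 2.4]
opening: 29.3
```

```bash
python3 st.py
```

```text
t 20.1 tcp [644.2  50.7  97.9] J [  4.7  38.8 -22.  129.1 136.4  27.8 -53.4] F [-6.1  0.3  2.4] op 29.3
tilt 34.17 side -0.44 rotvec to upright [ 0.01 -0.23 -0.12]
```

>>> step_arm(plan=[{"x": 0.001, "y": 0, "z": 0, "wx": 0, "wy": 0, "wz": 0, "hand": 0.015}, {"x": 0.001, "y": 0, "z": -0.0003, "wx": 0, "wy": 0, "wz": 0, "hand": 0.015}, {"x": 0.001, "y": 0, "z": -0.0003, "wx": 0, "wy": 0, "wz": 0, "hand": 0.015}])

```text
t: 20.48
tcp_pos: [644.2, 50.8, 97.9]
orientation: [-0.0, 55.9, -0.8]
wrist_force: [-10.3, -1.4, 7.9]
opening: 29.2
```

>>> step_arm(plan=[{"x": 0.001, "y": 0, "z": 0, "wx": 0, "wy": 0, "wz": 0, "hand": 0.015}, {"x": 0.001, "y": 0, "z": 0, "wx": 0, "wy": 0, "wz": 0, "hand": 0.015}, {"x": 0.001, "y": 0, "z": 0, "wx": 0, "wy": 0, "wz": 0, "hand": 0.015}])

```text
t: 20.85
tcp_pos: [644.2, 50.8, 97.9]
orientation: [-0.0, 55.9, -0.8]
wrist_force: [-13.3, -1.9, 10.5]
opening: 29.1
```

>>> step_arm(plan=[{"x": -0.0025, "y": 0, "z": 0.0005, "wx": 0, "wy": 0, "wz": 0, "hand": 0.015}, {"x": -0.0025, "y": 0, "z": 0.0005, "wx": 0, "wy": 0, "wz": 0, "hand": 0.04}, {"x": -0.0025, "y": 0, "z": 0.0005, "wx": 0, "wy": 0, "wz": 0, "hand": 0.055}, {"x": -0.0025, "y": 0, "z": 0.0005, "wx": 0, "wy": 0, "wz": 0, "hand": 0.055}])

```text
t: 21.35
tcp_pos: [646.0, 51.0, 98.8]
orientation: [-0.0, 55.6, -0.8]
wrist_force: [0.2, 0.5, 0.2]
opening: 55.2
```

```bash
python3 st.py
```

```text
t 21.35 tcp [646.   51.   98.8] J [  4.7  38.7 -22.  128.9 136.5  27.9 -53.4] F [0.2 0.5 0.2] op 55.2
tilt 34.37 side -0.44 rotvec to upright [ 0.   -0.03 -0.12]
```

>>> step_arm(plan=[{"x": -0.01, "y": 0, "z": 0.01, "wx": 0, "wy": 0, "wz": 0, "hand": 0.055}, {"x": -0.025, "y": 0, "z": 0.025, "wx": 0, "wy": 0, "wz": 0, "hand": 0.055}, {"x": -0.045, "y": 0, "z": 0.045, "wx": 0, "wy": 0, "wz": 0, "hand": 0.055}, {"x": -0.065, "y": 0, "z": 0.075, "wx": 0, "wy": 0, "wz": 0, "hand": 0.055}, {"x": -0.08, "y": 0, "z": 0.11, "wx": 0, "wy": 0, "wz": 0, "hand": 0.055}])

```text
t: 21.98
tcp_pos: [562.8, 50.8, 208.9]
orientation: [0.0, 55.8, -0.7]
wrist_force: [1.0, -0.5, -0.8]
opening: 55.3
```

```bash
python3 st.py
```

```text
t 21.975 tcp [562.8  50.8 208.9] J [ -0.5  21.4 -16.7 136.  124.8  17.6 -46.8] F [ 1.  -0.5 -0.8] op 55.3
tilt 34.17 side -0.4 rotvec to upright [-0.02 -0.23 -0.16]
```

>>> step_arm(plan=[{"x": -0.003, "y": 0.03, "z": -0.01, "wx": 0, "wy": 0, "wz": 0, "hand": 0.055}, {"x": -0.008, "y": 0.06, "z": -0.03, "wx": 0, "wy": 0, "wz": 0, "hand": 0.055}, {"x": -0.012, "y": 0.0875, "z": -0.06, "wx": 0, "wy": 0, "wz": 0, "hand": 0.055}, {"x": -0.012, "y": 0.0875, "z": -0.06, "wx": 0, "wy": 0, "wz": 0, "hand": 0.055}, {"x": -0.012, "y": 0.0875, "z": -0.06, "wx": 0, "wy": 0, "wz": 0, "hand": 0.055}])

```text
t: 22.6
tcp_pos: [552.8, 137.6, 148.8]
orientation: [-0.1, 55.7, -0.9]
wrist_force: [-0.2, -0.7, 0.7]
opening: 54.7
```

```bash
python3 st.py
python3 - <<'E'
from h import *
K=cal("wrist");im=capture("wrist");f=[(r["at"],r["p"]) for r in mark_of("keeper_grip","wrist")];print(f,[plane(K,x[0],69).round(1) for x in f])
T=cal("top");capture("top");print(mark_of("lamp","top"))
# red blob
h=cv2.cvtColor(im,cv2.COLOR_BGR2HSV);m=((h[...,0]<6)|(h[...,0]>174))&(h[...,1]>180)&(h[...,2]>150)
n,l,st,c=cv2.connectedComponentsWithStats(m.astype(np.uint8));print([(st[i].tolist(),c[i].round()) for i in range(1,n) if st[i,4]>30])
cv2.imwrite("pics/k.png",im)
E
```

```text
t 22.6 tcp [552.8 137.6 148.8] J [ -8.8  30.3 -22.5 136.7 122.9  30.9 -55.6] F [-0.2 -0.7  0.7] op 54.7
tilt 34.3 side -0.5 rotvec to upright [ 0.05 -0.1  -0.09]
[([320.8, 198.9], 0.86), ([246.1, 199.7], 0.27)] [array([591.2, 136.8,  69. ]), array([591.4,  79.8,  69. ])]
[{'at': [276.2, 127.4], 'p': 0.84}, {'at': [446.6, 234.0], 'p': 0.77}, {'at': [316.1, 125.9], 'p': 0.74}, {'at': [372.4, 290.3], 'p': 0.61}]
[([310, 154, 26, 68, 1594], array([322., 188.]))]
```

View pics/k.png

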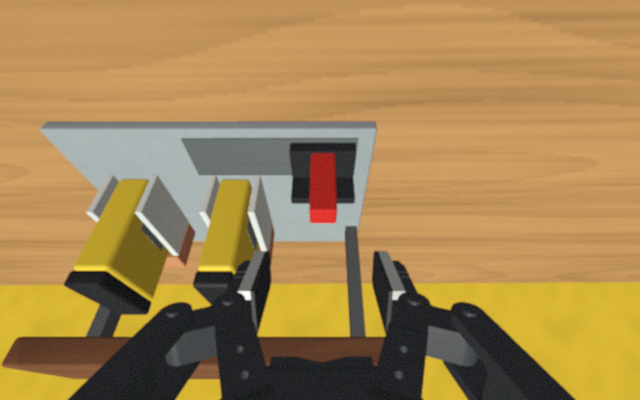

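The returned lamp stands upright between its walls at (235,230), level with the other lamp (front feet of both at about row 180). The grip is centred between the fingers at (322,188).

>>> step_arm(plan=[{"x": 0.01, "y": 0, "z": -0.02, "wx": 0, "wy": 0, "wz": 0, "hand": 0.055}, {"x": 0.022, "y": 0, "z": -0.042, "wx": 0, "wy": 0, "wz": 0, "hand": 0.055}, {"x": 0.034, "y": 0, "z": -0.062, "wx": 0, "wy": 0, "wz": 0, "hand": 0.055}, {"x": 0.039, "y": 0, "z": -0.072, "wx": 0, "wy": 0, "wz": 0, "hand": 0.055}, {"x": 0.039, "y": 0, "z": -0.072, "wx": 0, "wy": 0, "wz": 0, "hand": 0.055}])

```text
t: 23.42
tcp_pos: [592.0, 137.8, 76.1]
orientation: [-0.0, 55.8, -0.9]
wrist_force: [0.1, -0.2, 0.1]
opening: 54.9
```

>>> step_arm(plan=[{"x": 0, "y": 0, "z": 0, "wx": 0, "wy": 0, "wz": 0, "hand": 0.01}, {"x": 0, "y": 0, "z": 0, "wx": 0, "wy": 0, "wz": 0, "hand": 0.01}, {"x": 0, "y": 0, "z": 0, "wx": 0, "wy": 0, "wz": 0, "hand": 0.01}, {"x": 0, "y": 0, "z": 0, "wx": 0, "wy": 0, "wz": 0, "hand": 0.01}])

```text
t: 23.92
tcp_pos: [591.7, 138.2, 77.4]
orientation: [-0.1, 55.6, -0.8]
wrist_force: [-2.5, -0.9, 5.9]
opening: 18.9
```

```bash
python3 st.py
```

```text
t 23.925 tcp [591.7 138.2  77.4] J [ -6.   40.9 -24.  133.4 131.3  37.1 -60.2] F [-2.5 -0.9  5.9] op 18.9
tilt 34.36 side -0.46 rotvec to upright [ 0.03 -0.04 -0.14]
```

Gripped. Sliding it closed.

>>> step_arm(plan=[{"x": 0, "y": -0.015, "z": 0, "wx": 0, "wy": 0, "wz": 0, "hand": 0.01}, {"x": -0.0005, "y": -0.035, "z": 0, "wx": 0, "wy": 0, "wz": 0, "hand": 0.01}, {"x": -0.001, "y": -0.055, "z": 0, "wx": 0, "wy": 0, "wz": 0, "hand": 0.01}, {"x": -0.001, "y": -0.072, "z": 0, "wx": 0, "wy": 0, "wz": 0, "hand": 0.01}, {"x": -0.001, "y": -0.08, "z": 0, "wx": 0, "wy": 0, "wz": 0, "hand": 0.01}])

```text
t: 24.55
tcp_pos: [590.8, 58.1, 77.4]
orientation: [0.0, 55.6, -0.7]
wrist_force: [-3.8, 1.5, 6.8]
opening: 18.9
```

>>> step_arm(plan=[{"x": 0, "y": -0.003, "z": 0, "wx": 0, "wy": 0, "wz": 0, "hand": 0.01}, {"x": 0, "y": -0.006, "z": 0, "wx": 0, "wy": 0, "wz": 0, "hand": 0.01}, {"x": 0, "y": -0.006, "z": 0, "wx": 0, "wy": 0, "wz": 0, "hand": 0.01}])

```text
t: 24.92
tcp_pos: [590.7, 53.1, 77.4]
orientation: [0.1, 55.7, -0.6]
wrist_force: [-3.0, 1.5, 7.1]
opening: 18.7
```

>>> step_arm(plan=[{"x": 0, "y": -0.002, "z": 0, "wx": 0, "wy": 0, "wz": 0, "hand": 0.01}, {"x": 0, "y": -0.002, "z": 0, "wx": 0, "wy": 0, "wz": 0, "hand": 0.01}, {"x": 0, "y": -0.002, "z": 0, "wx": 0, "wy": 0, "wz": 0, "hand": 0.01}])

```text
t: 25.3
tcp_pos: [590.7, 53.0, 77.4]
orientation: [0.3, 55.7, -0.2]
wrist_force: [-2.7, 3.4, 6.4]
opening: 19.0
```

>>> step_arm(plan=[{"x": 0, "y": -0.002, "z": 0, "wx": 0, "wy": 0, "wz": 0, "hand": 0.01}, {"x": 0, "y": -0.002, "z": 0, "wx": 0, "wy": 0, "wz": 0, "hand": 0.01}, {"x": 0, "y": -0.002, "z": 0, "wx": 0, "wy": 0, "wz": 0, "hand": 0.01}])

```text
t: 25.68
tcp_pos: [590.7, 52.8, 77.4]
orientation: [0.5, 55.7, 0.1]
wrist_force: [-3.1, 7.2, 5.7]
opening: 18.9
```

>>> step_arm(plan=[{"x": 0, "y": 0.003, "z": 0, "wx": 0, "wy": 0, "wz": 0, "hand": 0.01}, {"x": 0, "y": 0.0035, "z": 0, "wx": 0, "wy": 0, "wz": 0, "hand": 0.035}, {"x": 0, "y": 0.0035, "z": 0, "wx": 0, "wy": 0, "wz": 0, "hand": 0.045}, {"x": 0, "y": 0.0035, "z": 0, "wx": 0, "wy": 0, "wz": 0, "hand": 0.045}])

```text
t: 26.18
tcp_pos: [591.0, 51.2, 76.2]
orientation: [-0.1, 55.7, -0.9]
wrist_force: [-0.8, -0.4, -0.5]
opening: 45.3
```

>>> step_arm(plan=[{"x": -0.01, "y": 0, "z": 0.015, "wx": 0, "wy": 0, "wz": 0, "hand": 0.045}, {"x": -0.025, "y": 0, "z": 0.04, "wx": 0, "wy": 0, "wz": 0, "hand": 0.045}, {"x": -0.035, "y": 0, "z": 0.08, "wx": 0, "wy": 0, "wz": 0, "hand": 0.045}, {"x": -0.04, "y": 0, "z": 0.12, "wx": 0, "wy": 0, "wz": 0, "hand": 0.045}, {"x": -0.04, "y": 0, "z": 0.12, "wx": 0, "wy": 0, "wz": 0, "hand": 0.045}])

```text
t: 26.8
tcp_pos: [552.0, 51.9, 199.8]
orientation: [-0.0, 55.4, -0.8]
wrist_force: [-0.1, -0.5, -0.4]
opening: 44.8
```

```bash
python3 st.py
python3 - <<'E'
from h import *
im=capture("wrist");cv2.imwrite("pics/end.png",im);K=cal("wrist")
print([(plane(K,r["at"],69).round(1),r["p"]) for r in mark_of("keeper_grip","wrist")])
t=capture("top");T=cal("top")
for n,z in(("token",0),("cup",0)): print(n,[(plane(T,r["at"],z).round(),round(r["p"],2)) for r in mark_of(n,"top")][:2])
E
```

```text
t 26.8 tcp [552.   51.9 199.8] J [ -0.   22.2 -18.2 137.8 129.3  20.4 -52. ] F [-0.1 -0.5 -0.4] op 44.8
tilt 34.64 side -0.46 rotvec to upright [ 0.02  0.24 -0.11]
[(array([588.1,  55.8,  69. ]), 0.66)]
token [(array([429., -25.,   0.]), 0.58)]
cup [(array([401., 220.,   0.]), 0.77), (array([717.,  57.,   0.]), 0.19)]
```

Run:
```python
from h import *
K=cal("wrist")
im=cv2.imread("pics/end.png");h=cv2.cvtColor(im,cv2.COLOR_BGR2HSV)
m=((h[...,0]<6)|(h[...,0]>174))&(h[...,1]>180)&(h[...,2]>80)
n,l,st,c=cv2.connectedComponentsWithStats(m.astype(np.uint8))
for i in range(1,n):
    if st[i,4]>100:
        x,y,w,hh,_=st[i];print(st[i].tolist(),[plane(K,(u,y+hh-2),85).round(1) for u in(x,x+w)])
        r=y+hh-6;cs=np.where(l[r]==i)[0];print([plane(K,(u,r),85).round(1) for u in(cs.min(),cs.max()+1)])
for w in(-9,9):print(proj(K,[[591+9,52.9+w*10/9,85],[591-9,52.9+w*10/9,85]]).round(1).tolist())
k=cv2.imread("pics/k.png")
```

```text
[311, 113, 25, 58, 1299] [array([587.6,  42.9,  85. ]), array([587.9,  63.3,  85. ])]
[array([582.9,  44.7,  85. ]), array([583.2,  62.4,  85. ])]
[[311.6, 179.0], [310.7, 164.2]]
[[335.1, 178.7], [335.7, 164.0]]
```

```bash
python3 -c "
from cell import *
print(finish_job())"
```

```text
the job is handed in; nothing more can be done
None
```

The lamp is on charge and the job is handed in, at 26.8 s of the 72 s allowed.

- **Keeper opened:** I slid it aside until it met its end stop.
- **Lamp seated:** I lifted the yellow lamp from the larger stand and turned it upright. It went in under the shelf without touching the walls and was lowered until I felt the floor. I then pushed it against the copper block at about 13 N, and it moved no further.
- **Keeper closed:** It travelled 85 mm back to its other stop and pressed there at about 7 N. I then let go and moved the arm clear.

**Last checks:**
- **Keeper:** The red grip shows at y = 53.1 mm in the last wrist picture, and the closed stop was felt at about 52.9 mm.
- **Bystanders:** The token and cup are within about 7 mm of their first measurements. That is the accuracy of the measurement, and the arm went near neither. I did not check the other lamp separately, but no contact was felt near it.
- **Lamp:** It stood upright between the walls, level with the other lamp, in the picture taken before the keeper closed. I could not view a picture after that because the 12-picture limit was reached.

**Disagreements along the way:**
- **Slot position:** The cameras differed by about 4 mm on the slot's sideways position. I took a value between them and entered slowly, watching the force.
- **Arm limit:** The 34° tilt first ran into a joint limit, and a short sideways tilt while holding the lamp got past it.

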